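# Close up the sensor panel of a tablet counter

### The arm

A 6-joint arm with a two-finger parallel gripper is mounted at the origin on the work surface. World frame = base frame: x ahead of the robot, y to its left, z up, the work surface at z = 0. Lengths are in m, angles in rad, forces in N, time in s.
With the tool pointing down it reaches from about 0.35 to 0.725 m from the base axis. Payload 6 kg.
Tool frame: the origin (TCP) lies midway between the tips of the shut fingers; the grasp point (between the pads) lies 19 mm behind it (env.hold_point_z is the distance from the TCP to the grasp point, in m); z points along the fingers, y is the line along which they close (so a half turn about z gives the same grasp; the last joint's range is limited). The gripper opens to 85 mm and grips with 20 to 120 N. Pads are 22 mm wide; open, the fingers measure 114 mm over their backs; the gripper's body (76 mm by 85 mm) begins 54 mm behind the grasp point. The pads swing forward as they close: fully open they stand 13 mm farther back than shut.
Start: joints at [1.445, 0.04, 0.085, 0, -1.615, -0.334], TCP at [0.266, 0.538, 0.231] pointing down, gripper open.
Joint ranges: [-2.56, 2.56], [-1.29, 2.01], [-1.08, 1.49], [-3.29, 1.98], [-2.81, -0.18], [-2.99, 2.99]. Speed limits (rad/s): [2.57, 2.57, 3.01, 3.14, 3.14, 3.14].

### API

Orientations are given as [roll, pitch, yaw] about the fixed x, y, z axes, in that order (R = Rz(yaw) Ry(pitch) Rx(roll)).
In Python, from cell import env, camera, nets gives the robot as it stands.
- The arm moves only by the shell command python3 -m inch 'ROWS' [FORCE]. ROWS is a JSON object of lists of equal length, an entry for each row: "grip": the finger opening in m, from 0 to 0.0854; "travel": the shift along the tool's x, y, z in m, a list of three; "dr": the turn, a rotation vector about the tool's x, y, z in degrees, a list of three. In form: {"grip": [grip, ...], "travel": [[x, y, z], ...], "dr": [[ax, ay, az], ...]}. A call has 1 to 5 rows; each row is the pose to reach, as a shift and turn from the pose commanded when the call began, along the tool's axes at that moment; what a row does not reach only later rows make up. A row lasts 1/12 s, in which the tool goes at most 41.7 mm and 7.16 degrees, less where a joint would pass 70% of its speed; a pose out of reach is approached as far as the arm can. A call with a gripper value outside its range is refused whole. The fingers move at their own pace and stop on an object; FORCE is the grip in N (left out, the last holds). Time passes only in rows, so rows that repeat a pose let the fingers close. It gives the time, the measured TCP pose, the force, the opening and the grip force at its end, in the units of the state.
- env.observe(): the state, without advancing time (a new reading comes with each control period).
- camera(name): name is "scene" or "top"; returns a dict with "color" (400x640x3 uint8, red, green, blue), "fx", "fy", "cx", "cy" (pixels), "world_from_camera" (4x4, takes a point from camera to world coordinates). Camera axes: x right, y up, looking along -z (the intrinsics and any distortion apply to the point x, -y, -z); pixel columns grow to the right and rows downward; lengths in m; the calibration is good to about 2 mm. A picture is of the moment at which its call begins. There is no depth.
- env.sign_off(): hands the job in; it is judged then, once.
Trained networks look in a picture, given as the dict that the camera call returned (one of the last four; its "shot" number tells which), for a name from the list of things; names that differ only in an ending like _2 or _b are one class to them, and where a whole thing is asked for, a point or a joint stands for the part that bears it (a point fixed in the world has none). Each returns a list of dicts, best first, with "score" (0 to 1); they miss things now and then, are a little off and sometimes report something else, mostly with a low value. They report only what shows in the picture. A call takes as long as a camera call.
- nets.boxes_of(picture, target): "bbox" ([left, top, right, bottom] in pixels, round what is visible of it).
- nets.tip_of(picture, target): "location" ([column, row] in pixels: a listed point, or the origin of a listed thing).
The state is a dict: "time": time; "joints": joint angles; "joint_vel": joint speeds; "joint_efforts": joint torques, N m; "eef_pos": TCP position; "ee_rot": TCP orientation; "force": force on the tool from outside, world axes, zero at the start; "torque": the same for the moment, N m; "gripper_width": finger opening in m; "grasp_force": force on a finger pad.
Only numpy, scipy, OpenCV 4.12 (cv2) and the standard library are available. Lean on these libraries where they do the work, as an engineer would, in place of code of your own. Each camera call takes 0.05 s, during which the arm holds its last target. There are 200 camera calls.

### The job

Lift the clear lid of the steel sensor housing right open until it leans back on its stop, and leave it there. With the access panel inside still up, turn the winged quarter-turn fastener until it lines up with the two small ribs on the panel (and so with the slot below); only then press the panel down fully home against its frame and finish while holding it pressed there, without letting go. Leave the cups and other things around it where they are.

Things in the scene. Friction and masses are not known exactly. Their poses are not given: they have to be found in the camera images.
- housing: Steel sensor housing of a tablet counter, fixed to the table, 350 mm long (x) by 220 wide (y) by 110 tall; origin at table height. Its x axis points away from the robot (turned by up to 20 deg), y to the left. An open-topped bay (rim 110 mm high, inside x -124 to 120 mm, y -104 to 104 mm) lies on the robot's side under a clear lid; x 120 to 220 mm is a flat solid deck. Inside the bay, a grey access panel lies over an aluminium frame whose top is 60 mm above the table.
- lid (a joint): Hinge angle of the lid in rad: 0 shut, 1.92 (110 deg, leaning back) on its stop. The lid is a clear plate with steel edges, 250 x 220 x 5 mm, 0.3 kg, hinged along the right-hand (-y) rim of the housing; its left edge lifts and swings up and over to the right. It falls shut if let go short of upright and falls back onto its stop if let go past upright.
- lid_handle (a point): Middle of the lid's round bar handle: 10 mm thick, 110 mm long, parallel to the hinge (housing x), 15 mm from the lid's free edge. The bar's centre is 40 mm above the lid's underside (30 mm of free room under the bar) and 205 mm from the hinge, measured along the lid. The point moves and turns with the lid (axes as the housing's while shut).
- lid_hinge (a point): Point on the lid's hinge line, level with the handle's middle. The hinge line runs along the housing's x axis, 110 mm above the table; positive turning about +x opens the lid.
- fastener (a joint): Angle of the fastener in rad, positive counter-clockwise seen from above. 0 = lined up with the slot (wing along the housing's x axis, in line with the two small black raised ribs on the panel, one either side of the wing, 34 mm from its axis). It can turn from -0.5 to 1.6 and stays where it is left (friction 0.06 N m). It starts at 0.8 to 1.45, so it must be turned clockwise.
- fastener_grip (a point): Centre of the wing grip of the steel quarter-turn fastener that stands up from the panel: the wing is 36 mm long (own x), 12 mm thick (own y) and 23 mm tall; this point is half-way up it, 13.5 mm above the panel's upper face; axes turn with the fastener. A cross pin on its foot, under the panel, enters a slot in the frame only when the wing is lined up to within about 12 deg; otherwise it stops the panel about 2 mm down.
- panel (a joint): How far the panel has gone down, in m: 0 standing up on its springs, 0.007 fully home against the frame (hard stop). The springs push up with about 4.5 N at 0 and 10 N at 0.007, and lift it again when it is let go. The panel only moves straight up and down; it cannot tilt.
- panel_press (a point): Free spot on the upper face of the grey painted steel panel (180 mm in x, 160 mm in y, 6 mm thick), 60 mm from the fastener's axis towards the robot. Upper face 73 mm above the table while up, 66 mm when home; the housing's rim is 110 mm high. Axes as the housing's.
- cup_deck_mid (a point): Centre, half-way up, of a bystander to leave alone: clear plastic cup, 80 mm tall, 68 mm across the rim, standing on the flat deck of the housing (deck 110 mm high).
- cup_left_mid (a point): Centre, half-way up, of a bystander to leave alone: clear plastic cup, 80 mm tall, 68 mm across the rim, on the table just left of the housing.
- cup_right_mid (a point): Centre, half-way up, of a bystander to leave alone: clear plastic cup, 80 mm tall, 68 mm across the rim, on the table right of the housing.
- chute_cup_mid (a point): Centre, half-way up, of a bystander to leave alone: steel cup, 75 mm tall, 64 mm across, on the table left of the housing.
- thumb_nut_mid (a point): Centre, half-way up, of a bystander to leave alone: black plastic thumb nut, 40 mm across, 30 mm tall, on the table just right of the housing.
- tablet_jar_mid (a point): Centre, half-way up, of a bystander to leave alone: white jar, 72 mm across, 110 mm tall, at the left of the table.
- screwdriver_grip (a point): Handle of a bystander to leave alone: a screwdriver with a black handle lying at the right of the table.

How it is judged:
By the outcome, as a careful person would: the job done as asked, in the order asked, and still so for the second after the job is handed in, while the arm keeps its last pose, push and grip.
It also fails if it takes over 62 s, if anything falls off the work surface, if the arm or the gripper's body presses on something with over 40 N, if the wrist force passes 120 N, or if a joint passes its speed limit or range.

## Working session

There is one attempt and no reset: what is moved stays moved. The work goes in short steps, Python scripts to look and compute and a shell command to move; the robot and the scene stay as the last step left them, time stands still between calls to the robot, and variables do not carry over. Pictures are saved under pics/ and viewed, at most 10 in all, crops included, and the job is handed in when it is done.

```bash
ls; mkdir -p pics
cat > h.py <<'E'
import numpy as np, cv2
from scipy.spatial.transform import Rotation as R
from cell import env, camera, nets
def proj(p,X):
    W=np.array(p["world_from_camera"]);c=(np.atleast_2d(X)-W[:3,3])@W[:3,:3]
    return np.c_[p["cx"]+p["fx"]*c[:,0]/-c[:,2],p["cy"]+p["fy"]*-c[:,1]/-c[:,2]]
def ray(p,uv):
    W=np.array(p["world_from_camera"]);d=np.array([(uv[0]-p["cx"])/p["fx"],-(uv[1]-p["cy"])/p["fy"],-1])
    return W[:3,3],W[:3,:3]@d
def atz(p,uv,z):
    o,d=ray(p,uv);return o+d*(z-o[2])/d[2]
def save(p,n): cv2.imwrite("pics/"+n+".png",p["color"][:,:,::-1])
E
python3 - <<'E'
from h import *
np.set_printoptions(precision=4,suppress=True)
s=env.observe();print({k:np.round(v,3) for k,v in s.items()},env.hold_point_z)
Z=dict(housing=0,lid_handle=.15,lid_hinge=.11,fastener_grip=.0865,panel_press=.073,cup_deck_mid=.15,cup_left_mid=.04,cup_right_mid=.04,chute_cup_mid=.0375,thumb_nut_mid=.015,tablet_jar_mid=.055,screwdriver_grip=.015)
for c in("scene","top"):
    p=camera(c);save(p,c+"0");print(c,[k for k in p],np.array(p["world_from_camera"])[:3,3])
    for n,z in Z.items():
        for r in nets.tip_of(p,n)[:2]: print(n,np.round(r["score"],2),np.round(r["location"],1),atz(p,r["location"],z))
E
```

```text
pics
{'time': np.float64(0.0), 'joints': array([ 1.445,  0.041,  0.084, -0.   , -1.616, -0.334]), 'joint_vel': array([ 0.   , -0.   ,  0.001,  0.002,  0.   ,  0.002]), 'joint_efforts': array([  0.001, -36.82 ,  34.74 ,   6.933,  -0.005,  -0.   ]), 'eef_pos': array([0.266, 0.537, 0.23 ]), 'ee_rot': array([ 3.14, -0.  , -0.46]), 'force': array([-0.09,  0.06,  0.31]), 'torque': array([0.037, 0.002, 0.021]), 'grasp_force': np.float64(0.0), 'gripper_width': np.float64(0.085)} 0.0187
scene ['color', 'fx', 'fy', 'cx', 'cy', 'world_from_camera', 'shot'] [1.2363 0.0641 0.9105]
housing 0.92 [351.1 209.3] [0.5369 0.0881 0.    ]
lid_handle 0.6 [392.3 179.6] [0.5461 0.1839 0.15  ]
lid_hinge 0.65 [316.  170.2] [ 0.4964 -0.0174  0.11  ]
fastener_grip 0.45 [307.4 176.6] [ 0.5012 -0.0411  0.0865]
cup_deck_mid 0.84 [325.1 221.9] [0.6956 0.0253 0.15  ]
cup_deck_mid 0.52 [280.4 195.9] [ 0.6284 -0.0919  0.15  ]
cup_left_mid 0.74 [410.7 221. ] [0.5908 0.2484 0.04  ]
cup_right_mid 0.94 [280.2 194.5] [ 0.5354 -0.1158  0.04  ]
chute_cup_mid 0.76 [404.7 255.6] [0.699  0.2294 0.0375]
thumb_nut_mid 0.5 [305.5 1
[... 214 characters left out ...]
t'] [ 0.411  -0.0033  1.2962]
housing 0.72 [285.  235.7] [0.539  0.0919 0.    ]
housing 0.22 [358.2 227.8] [ 0.5582 -0.1118  0.    ]
lid_handle 0.74 [244.8 218.7] [0.5677 0.1804 0.15  ]
lid_hinge 0.63 [324.  245.6] [ 0.5017 -0.0149  0.11  ]
cup_deck_mid 0.78 [306.1 168.4] [0.6932 0.0275 0.15  ]
cup_left_mid 0.8 [228.7 213.9] [0.5965 0.2419 0.04  ]
cup_right_mid 0.61 [360.2 227. ] [ 0.5558 -0.1139  0.04  ]
chute_cup_mid 0.71 [231.7 177.6] [0.6979 0.236  0.0375]
thumb_nut_mid 0.57 [342.8 272.6] [ 0.4353 -0.0655  0.015 ]
tablet_jar_mid 0.59 [147.1 229.3] [0.5557 0.4569 0.055 ]
screwdriver_grip 0.82 [487.3 233.7] [ 0.5355 -0.4629  0.015 ]
screwdriver_grip 0.6 [305.5 168.6] [0.7258 0.0328 0.015 ]
```

Run:
```python
import cv2
a=cv2.imread("pics/top0.png")[120:330,190:420];cv2.imwrite("pics/topc.png",cv2.resize(a,None,fx=2.8,fy=2.8,interpolation=cv2.INTER_CUBIC))
a=cv2.imread("pics/scene0.png")[110:290,240:460];cv2.imwrite("pics/scenec.png",cv2.resize(a,None,fx=3.2,fy=3.2,interpolation=cv2.INTER_CUBIC))
```

```text
(no output)
```

View pics/topc.png

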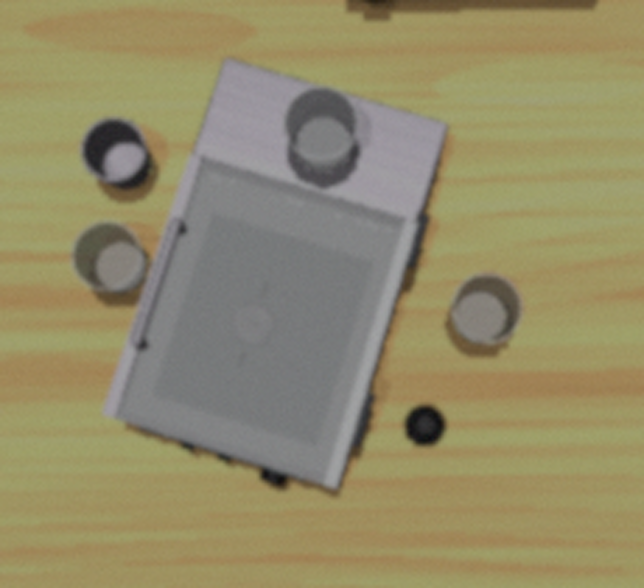

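View pics/scenec.png

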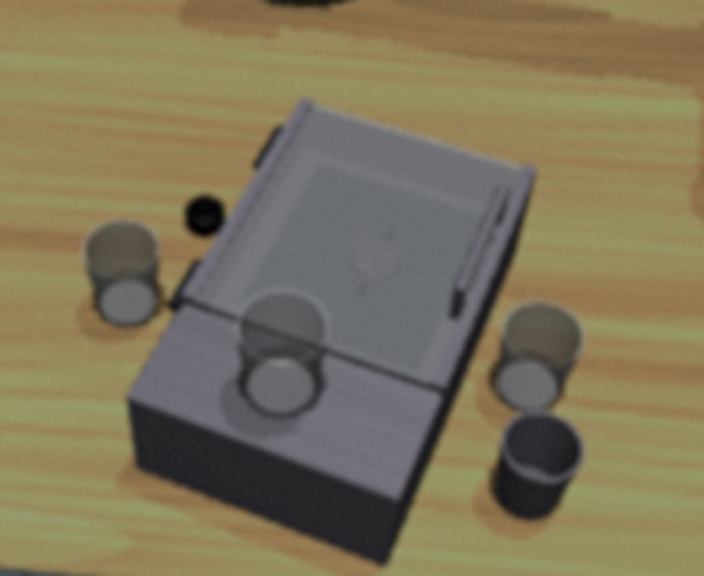

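The top view shows the housing yawed about -20° with the lid shut. The handle bar runs along the left edge, with ends near full-image px (255,202) and (240,243), and the fastener disc is at about (281,235). One cup stands left of the bar, one stands on the deck, and a cup and the nut stand to the right. Next I fit the housing pose.

```bash
cat > fit.py <<'E'
from h import *
from scipy.optimize import least_squares
def T(q,X):
    c,s=np.cos(q[2]),np.sin(q[2]);X=np.atleast_2d(X);return np.c_[q[0]+c*X[:,0]-s*X[:,1],q[1]+s*X[:,0]+c*X[:,1],X[:,2]]
E
python3 - <<'E'
from fit import *
np.set_printoptions(precision=4,suppress=True)
t=camera("top");s=camera("scene")
C=np.array([[.22,.11,.11],[.22,-.11,.11],[-.13,.11,.112],[-.13,-.11,.112]])
tu=np.array([[224,58],[447,125],[105,415],[338,490]])/2.8+[190,120]
su=np.array([[400,498],[130,400],[535,172],[308,100]])/3.2+[240,110]
f=lambda q:np.r_[proj(t,T(q,C))-tu,proj(s,T(q,C))-su].ravel()
r=least_squares(f,[.53,.09,-.3],loss="soft_l1");print(r.x,np.degrees(r.x[2]),f(r.x).reshape(-1,2))
np.save("q.npy",r.x)
he=[(np.array([183,229])/2.8+[190,120],np.array([457,300])/3.2+[240,110]),(np.array([141,345])/2.8+[190,120],np.array([502,192])/3.2+[240,110])]
for a,b in he:
    o,d=ray(t,a);o2,d2=ray(s,b);k=np.linalg.lstsq(np.c_[d,-d2],o2-o,rcond=None)[0]
    X=(o+d*k[0]+o2+d2*k[1])/2;print("bar end",X,"housing",(X[:2]-r.x[:2])@np.array([[np.cos(r.x[2]),-np.sin(r.x[2])],[np.sin(r.x[2]),np.cos(r.x[2])]]))
print("handle",T(r.x,[[-.005,.095,.15]]),"ribs?",[atz(t,np.array(u)/2.8+[190,120],.073) for u in((265,285),(243,357),(254,322))])
for n,z in dict(cup_left_mid=.04,fastener_grip=.0865,panel_press=.073).items():
  for p in(t,s):
    for b in nets.tip_of(p,n)[:1]:
        X=atz(p,b["location"],z);print(n,b["score"],X,(X[:2]-r.x[:2])@np.array([[np.cos(r.x[2]),-np.sin(r.x[2])],[np.sin(r.x[2]),np.cos(r.x[2])]]))
E
```

```text
[ 0.5371  0.087  -0.3101] -17.767428214851495 [[-0.6578 -0.3019]
 [-0.0485 -0.6137]
 [-1.2201  0.4913]
 [-0.7526 -0.111 ]
 [-0.1091  0.213 ]
 [-1.7423 -1.4688]
 [-0.074  -0.4156]
 [-2.6019  0.2323]]
bar end [0.613  0.1597 0.1317] housing [0.0501 0.0923]
bar end [0.5076 0.1941 0.1457] housing [-0.0607  0.0929]
handle [[0.5613 0.179  0.15  ]] ribs? [array([0.5685, 0.0875, 0.073 ]), array([0.5012, 0.1081, 0.073 ]), array([0.5338, 0.0978, 0.073 ])]
cup_left_mid 0.94 [0.6056 0.2454 0.04  ] [0.0169 0.1717]
cup_left_mid 0.97 [0.5934 0.2451 0.04  ] [0.0055 0.1677]
```

```bash
cat >> fit.py <<'E'
q=np.load("q.npy")
def need(Xh,yaw_h=0,tilt=0):
    "tool-frame travel (mm) and dr (deg) to TCP at housing-frame Xh, tool down with yaw_h deg relative to housing, tilted by tilt deg about housing x"
    s=env.observe();Rc=R.from_euler("xyz",s["ee_rot"]);P=T(q,[Xh])[0]
    Rt=R.from_euler("z",q[2])*R.from_euler("x",tilt,degrees=True)*R.from_euler("z",yaw_h,degrees=True)*R.from_euler("x",np.pi)
    print("travel mm",np.round(1e3*Rc.inv().apply(P-s["eef_pos"]),1),"dr",np.round((Rc.inv()*Rt).as_rotvec(degrees=True),1),"F",np.round(s["force"],1),"t",round(float(s["time"]),2),"w",np.round(s["gripper_width"],4),"pos_h",np.round(1e3*(R.from_euler("z",-q[2]).apply(s["eef_pos"]-[q[0],q[1],0])),1))
E
python3 -m inch '{"grip":[0.085,0.085,0.085,0.085,0.085],"travel":[[0.03,0.013,0],[0.06,0.027,0],[0.09,0.04,0],[0.12,0.053,0],[0.15,0.067,0]],"dr":[[0,0,0],[0,0,0],[0,0,0],[0,0,0],[0,0,0]]}'
python3 -m inch '{"grip":[0.085,0.085,0.085,0.085,0.085],"travel":[[0.03,0.013,0],[0.06,0.027,0],[0.09,0.04,0],[0.12,0.053,0],[0.15,0.067,0]],"dr":[[0,0,0],[0,0,0],[0,0,0],[0,0,0],[0,0,0]]}'
python3 -m inch '{"grip":[0.085,0.085,0.05,0.05,0.05],"travel":[[0.03,0.013,0],[0.06,0.027,0],[0.09,0.04,0],[0.124,0.056,0],[0.124,0.056,0]],"dr":[[0,0,-3],[0,0,-6],[0,0,-8.6],[0,0,-8.6],[0,0,-8.6]]}'
python3 -c "
from fit import *
need([-.005,.095,.2])"
```

```text
time: 2.12
eef_pos: [0.3716, 0.4099, 0.2314]
ee_rot: [-3.141, -0.0, -0.459]
force: [-0.4, 0.6, 0.3]
gripper_width: 0.0851
grasp_force: 0.0
time: 2.53
eef_pos: [0.4764, 0.2831, 0.2315]
ee_rot: [-3.141, -0.0, -0.46]
force: [-0.1, 0.9, -1.1]
gripper_width: 0.0852
grasp_force: 0.0
time: 2.95
eef_pos: [0.5643, 0.1747, 0.2308]
ee_rot: [3.14, -0.0, -0.314]
force: [-0.6, 0.8, 0.2]
gripper_width: 0.0516
grasp_force: 0.0
travel mm [-4.2 -3.2 30.8] dr [ 0.1 -0.  -0.3] F [-0.6  0.8  0.2] t 2.95 w 0.0516 pos_h [ -0.8  91.8 230.8]
```

```bash
python3 -m inch '{"grip":[0.05,0.05,0.05,0.05,0.05],"travel":[[-0.004,-0.003,0.03],[-0.004,-0.003,0.06],[-0.004,-0.003,0.09],[-0.004,-0.003,0.098],[-0.004,-0.003,0.098]],"dr":[[0,0,0],[0,0,0],[0,0,0],[0,0,0],[0,0,0]]}'
python3 -m inch '{"grip":[0,0,0,0,0],"travel":[[0,0,0],[0,0,0],[0,0,0],[0,0,0],[0,0,0]],"dr":[[0,0,0],[0,0,0],[0,0,0],[0,0,0],[0,0,0]]}' 35
python3 -m inch '{"grip":[0,0,0],"travel":[[0,0,0],[0,0,0],[0,0,0]],"dr":[[0,0,0],[0,0,0],[0,0,0]]}' 35
python3 -c "
from fit import *
need([-.005,.095,.131]); s=camera('scene');save(s,'grasp')
a=s['color'][60:260,280:480,::-1];cv2.imwrite('pics/graspc.png',cv2.resize(a,None,fx=3,fy=3))"
```

```text
time: 3.37
eef_pos: [0.5577, 0.1826, 0.1305]
ee_rot: [3.137, 0.003, -0.31]
force: [0.3, 0.6, 0.9]
gripper_width: 0.0499
grasp_force: 0.0
time: 3.78
eef_pos: [0.5591, 0.1811, 0.136]
ee_rot: [3.138, -0.002, -0.311]
force: [-5.5, -8.0, 6.0]
gripper_width: 0.0089
grasp_force: 34.2
time: 4.03
eef_pos: [0.5591, 0.1811, 0.136]
ee_rot: [3.139, -0.002, -0.311]
force: [-5.4, -8.0, 5.6]
gripper_width: 0.0089
grasp_force: 34.2
travel mm [2.7 1.3 5. ] dr [ 0.2 -0.1 -0. ] F [-5.4 -8.   5.6] t 4.03 w 0.0089 pos_h [ -7.7  96.3 136. ]
```

View pics/graspc.png

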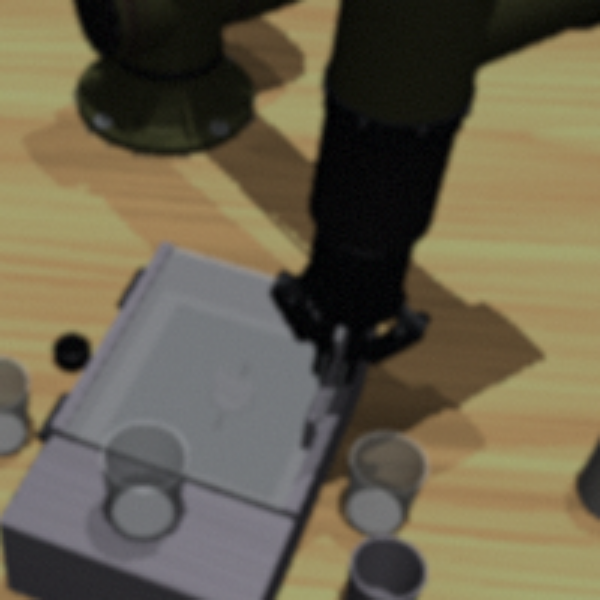

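The bar is held between the fingers, about px (337,350) in the crop, and the left cup is clear. Now I swing the lid along its arc.

```bash
python3 -m inch '{"grip":[0,0,0,0,0],"travel":[[0,0.0043,-0.0177],[0,0.0101,-0.035],[0,0.0173,-0.0517],[0,0.026,-0.0677],[0,0.0361,-0.0829]],"dr":[[0,0,0],[0,0,0],[0,0,0],[0,0,0],[0,0,0]]}' 35
python3 -c "
from fit import *
need([-.005,.095,.131])"
```

```text
time: 4.5
eef_pos: [0.5485, 0.1487, 0.2178]
ee_rot: [-3.14, -0.002, -0.31]
force: [3.2, -2.1, -3.6]
gripper_width: 0.0083
grasp_force: 33.9
travel mm [  2.8 -32.7  86.9] dr [-0.1 -0.1  0. ] F [ 3.2 -2.1 -3.6] t 4.5 w 0.0083 pos_h [ -8.   62.2 217.8]
```

```bash
python3 -m inch '{"grip":[0,0,0,0,0],"travel":[[0,0.0114,-0.0142],[0,0.0239,-0.0275],[0,0.0376,-0.0395],[0,0.0522,-0.0503],[0,0.0678,-0.0598]],"dr":[[0,0,0],[0,0,0],[0,0,0],[0,0,0],[0,0,0]]}' 35
python3 -m inch '{"grip":[0,0,0,0,0],"travel":[[0,0.0163,-0.0082],[0,0.0332,-0.0148],[0,0.0507,-0.02],[0,0.0686,-0.0236],[0,0.0867,-0.0257]],"dr":[[0,0,0],[0,0,0],[0,0,0],[0,0,0],[0,0,0]]}' 35
python3 -c "
from fit import *
need([-.005,.095,.131]);save(camera('scene'),'mid')"
```

```text
time: 4.92
eef_pos: [0.528, 0.0853, 0.2801]
ee_rot: [-3.135, -0.005, -0.308]
force: [0.8, 5.3, 7.7]
gripper_width: 0.0086
grasp_force: 35.0
time: 5.33
eef_pos: [0.5006, 0.0012, 0.3057]
ee_rot: [-3.138, -0.004, -0.309]
force: [-1.3, 1.3, -0.9]
gripper_width: 0.0082
grasp_force: 35.3
travel mm [   2.9 -187.3  175.3] dr [-0.2 -0.3  0.1] F [-1.3  1.3 -0.9] t 5.33 w 0.0082 pos_h [ -8.5 -92.9 305.7]
```

View pics/mid.png

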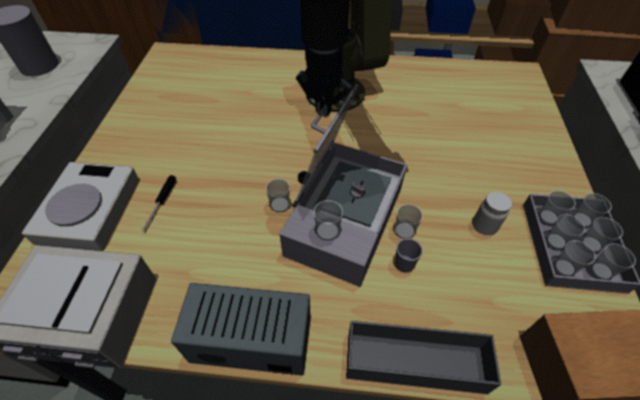

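The lid is near upright, with the handle held at about px (322,120). I carry it over to its stop.

```bash
python3 -m inch '{"grip":[0,0,0,0,0],"travel":[[0,0.0182,-0.0004],[0,0.0364,0.0007],[0,0.0544,0.0034],[0,0.0721,0.0077],[0,0.0894,0.0134]],"dr":[[0,0,0],[0,0,0],[0,0,0],[0,0,0],[0,0,0]]}' 35
python3 -m inch '{"grip":[0,0,0,0],"travel":[[0,0.008,0.0035],[0,0.0167,0.0073],[0,0.025,0.0115],[0,0.025,0.0115]],"dr":[[0,0,0],[0,0,0],[0,0,0],[0,0,0]]}' 35
python3 -c "
from fit import *
need([-.005,.095,.131]);s=camera('scene');save(s,'back');a=s['color'][40:240,220:440,::-1];cv2.imwrite('pics/backc.png',cv2.resize(a,None,fx=3,fy=3))"
```

```text
time: 5.8
eef_pos: [0.4727, -0.0845, 0.2906]
ee_rot: [-3.141, -0.002, -0.31]
force: [-2.6, 1.3, 2.2]
gripper_width: 0.0084
grasp_force: 38.0
time: 6.13
eef_pos: [0.4647, -0.1093, 0.2783]
ee_rot: [3.14, -0.001, -0.312]
force: [-4.0, -1.0, 5.7]
gripper_width: 0.0086
grasp_force: 38.5
travel mm [   3.4 -304.3  146.7] dr [ 0.1 -0.  -0.1] F [-4.  -1.   5.7] t 6.13 w 0.0086 pos_h [  -9.  -209.   278.3]
```

View pics/backc.png

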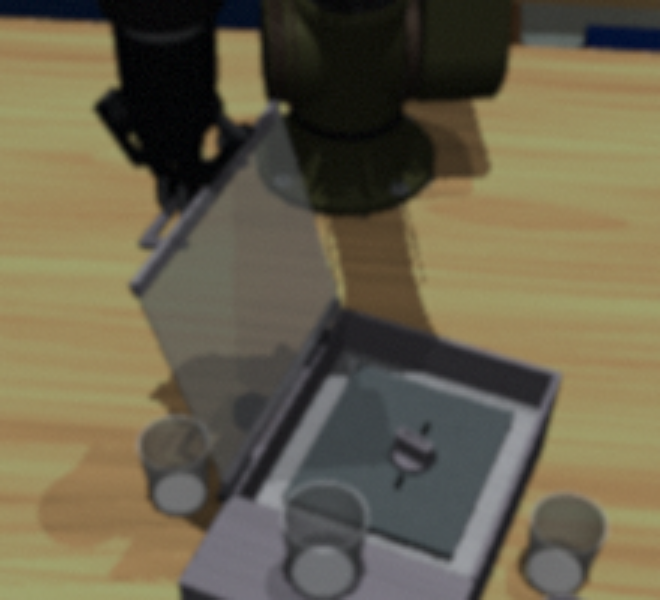

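The lid leans back at about 107°, held at about px (175,215) in the crop. I nudge it on, release it and withdraw upward.

```bash
python3 -m inch '{"grip":[0,0,0.022,0.022,0.022],"travel":[[0,0.004,0.002],[0,0.007,0.0035],[0,0.007,0.0035],[0,0.007,0.0035],[0,0.007,0.0035]],"dr":[[0,0,0],[0,0,0],[0,0,0],[0,0,0],[0,0,0]]}' 35
python3 -m inch '{"grip":[0.022,0.022,0.022,0.022,0.022],"travel":[[0,0.002,-0.01],[0,0.005,-0.02],[0,0.009,-0.03],[0,0.02,-0.06],[0,0.02,-0.09]],"dr":[[0,0,0],[0,0,0],[0,0,0],[0,0,0],[0,0,0]]}'
cat > look.py <<'E'
from fit import *
import sys
np.set_printoptions(precision=4,suppress=True)
Rz=np.array([[np.cos(q[2]),-np.sin(q[2])],[np.sin(q[2]),np.cos(q[2])]])
need([-.005,.005,.2])
for c in("top","scene"):
    p=camera(c);save(p,c+sys.argv[1])
    for n,z in dict(fastener_grip=.0865,panel_press=.073,fastener=.0865,lid_handle=.3).items():
        for b in nets.tip_of(p,n)[:1]:
            X=atz(p,b["location"],z);print(c,n,np.round(b["score"],2),np.round(b["location"],1),X,"h",(X[:2]-q[:2])@Rz)
    u,v=proj(p,T(q,[[0,0,.08]]))[0].astype(int);print("crop at",u-50,v-40)
    a=p["color"][v-40:v+40,u-50:u+50,::-1];cv2.imwrite(f"pics/{c}{sys.argv[1]}c.png",cv2.resize(a,None,fx=7,fy=7,interpolation=cv2.INTER_CUBIC))
E
python3 look.py 1
```

```text
time: 6.6
eef_pos: [0.4632, -0.115, 0.2759]
ee_rot: [3.14, -0.002, -0.31]
force: [-5.8, -2.2, 8.8]
gripper_width: 0.0221
grasp_force: 4.5
time: 7.02
eef_pos: [0.4571, -0.134, 0.3643]
ee_rot: [3.141, 0.001, -0.31]
force: [0.2, 0.5, 1.4]
gripper_width: 0.0223
grasp_force: 0.0
travel mm [   3.9 -240.   164.1] dr [ 0.1  0.1 -0. ] F [0.2 0.5 1.4] t 7.02 w 0.0223 pos_h [  -8.7 -234.8  364.3]Traceback (most recent call last):
  File "look.py", line 9, in <module>
    for b in nets.tip_of(p,n)[:1]:
             ~~~~~~~~~~~^^^^^
ValueError: it knows: chute_cup_mid, cup_deck_mid, cup_left_mid, cup_right_mid, fastener_grip, housing, lid_handle, lid_hinge, panel_press, screwdriver_grip, tablet_jar_mid, thumb_nut_mid
```

```bash
sed -i 's/,fastener=.0865//' look.py; python3 look.py 1
```

```text
travel mm [   1.8 -238.7  167.1] dr [-0.1 -0.3 -0. ] F [ 0.1  0.  -1.9] t 7.17 w 0.0218 pos_h [  -7.7 -233.9  366.7]
crop at 234 193
scene fastener_grip 0.67 [360.2 190.5] [0.5369 0.107  0.0865] h [-0.0063  0.019 ]
scene lid_handle 0.96 [277.9 106.5] [ 0.4724 -0.1121  0.3   ] h [-0.0008 -0.2093]
crop at 302 151
```

View pics/top1c.png

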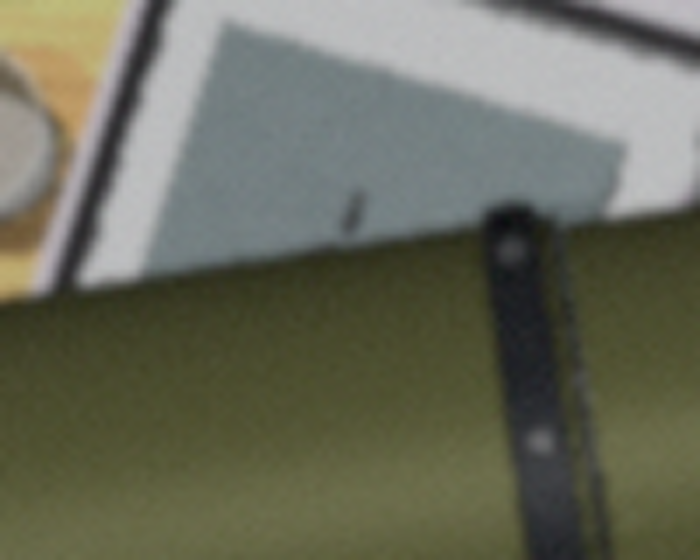

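View pics/scene1c.png

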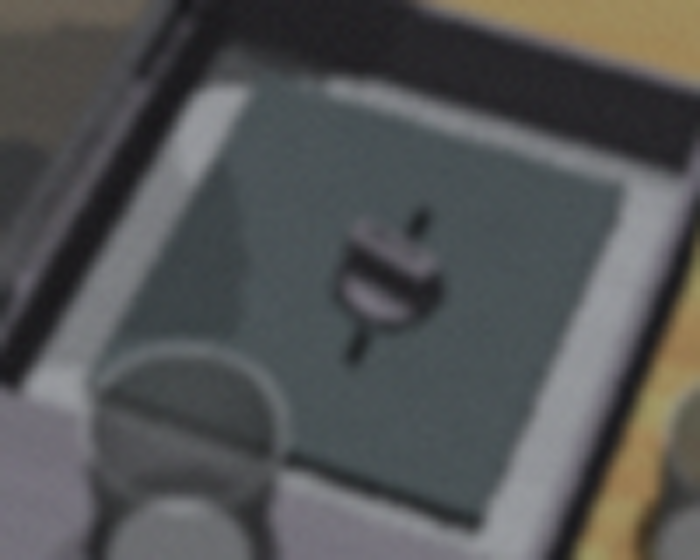

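The scene crop shows the ribs at about (421,222) and (355,345). The wing's top face runs from about (356,228) to (434,270), nearly across the ribs. In the top view the arm hides the fastener.

Run:
```python
from fit import *
np.set_printoptions(precision=4,suppress=True)
Rz=np.array([[np.cos(q[2]),-np.sin(q[2])],[np.sin(q[2]),np.cos(q[2])]])
p=camera("scene")
f=lambda u,z:(atz(p,np.array(u)/7+[302,151],z)[:2]-q[:2])@Rz
r=[f((421,222),.075),f((355,345),.075)];w=[f((356,228),.098),f((434,270),.098)]
for a,b in(r,w): print(a,b,"mid",(a+b)/2,"len",np.linalg.norm(a-b),"ang",np.degrees(np.arctan2(*(b-a)[::-1])))
pc=[f(u,.073) for u in((255,85),(622,185),(478,522))];print("panel corners",pc)
# rib in top picture
```

```text
[-0.0446  0.0119] [0.0247 0.0099] mid [-0.01    0.0109] len 0.06934438342454387 ang -1.7000923320381205
[-0.0119 -0.0051] [-0.0039  0.0296] mid [-0.0079  0.0122] len 0.03563711671648112 ang 77.04157619604948
panel corners [array([-0.09  , -0.0773]), array([-0.0975,  0.079 ]), array([0.083 , 0.0799])]
```

```bash
python3 -m inch '{"grip":[0.05,0.05,0.05,0.05,0.05],"travel":[[0,-0.035,0],[0,-0.07,0],[0,-0.105,0],[0,-0.14,0],[0,-0.175,0]],"dr":[[0,0,0],[0,0,0],[0,0,0],[0,0,0],[0,0,0]]}'
python3 -m inch '{"grip":[0.05,0.05,0.05,0.05,0.05],"travel":[[0,-0.035,0],[0,-0.07,0],[0,-0.105,0],[0,-0.14,0],[0,-0.175,0]],"dr":[[0,0,0],[0,0,0],[0,0,0],[0,0,0],[0,0,0]]}'
python3 -m inch '{"grip":[0.05,0.05,0.05,0.05,0.05],"travel":[[0,-0.03,0.03],[0,-0.06,0.06],[0,-0.09,0.09],[0,-0.09,0.1],[0,-0.09,0.1]],"dr":[[0,0,-7],[0,0,-14],[0,0,-21],[0,0,-28],[0,0,-35]]}'
python3 look.py 2
```

```text
time: 8.03
eef_pos: [0.5112, 0.0354, 0.3634]
ee_rot: [-3.142, -0.0, -0.31]
force: [0.8, -0.4, 0.3]
gripper_width: 0.0504
grasp_force: 0.0
time: 8.45
eef_pos: [0.5646, 0.2023, 0.3632]
ee_rot: [3.141, -0.0, -0.309]
force: [0.0, 0.0, 0.5]
gripper_width: 0.0495
grasp_force: 0.0
time: 8.87
eef_pos: [0.5905, 0.2877, 0.2562]
ee_rot: [3.139, 0.01, 0.309]
force: [-0.7, -1.0, -0.5]
gripper_width: 0.0498
grasp_force: 0.0
travel mm [-112.6  167.7   57.8] dr [ 0.3  0.5 35.5] F [-0.7 -1.  -0.5] t 8.87 w 0.0498 pos_h [-10.3 207.4 256.2]
top fastener_grip 0.71 [360.6 228.2] [ 0.5473 -0.1108  0.0865] h [ 0.0701 -0.1852]
top panel_press 0.89 [274.8 256.9] [0.4768 0.1132 0.073 ] h [-0.0654  0.0066]
top lid_handle 0.89 [374.4 251.6] [ 0.473  -0.1196  0.3   ] h [ 0.0021 -0.2163]
crop at 234 193
scene fastener_grip 0.41 [357.9 189.6] [0.5343 0.1007 0.0865] h [-0.0068  0.0122]
scene panel_press 0.92 [360.7 171.1] [0.4527 0.1065 0.073 ] h [-0.0863 -0.0072]
scene lid_handle 0.94 [277.4 105.9] [ 0.4702 -0.1137  0.3   ] h [-0.0024 -0.2115]
crop at 302 151
```

View pics/top2c.png

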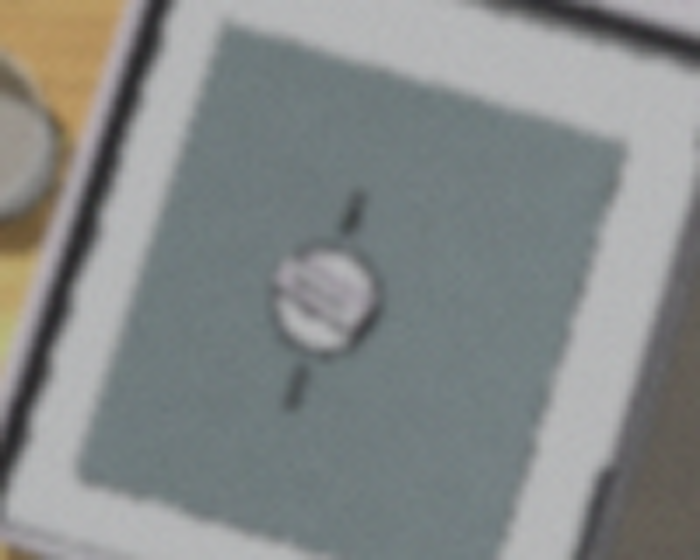

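Ribs are at (354,213) and (295,389), the disc centre is at (325,299), and the wing edge runs from (285,292) to (350,330). That puts the wing about 78° counter-clockwise of the ribs.

Run:
```python
from fit import *
np.set_printoptions(precision=4,suppress=True)
Rz=np.array([[np.cos(q[2]),-np.sin(q[2])],[np.sin(q[2]),np.cos(q[2])]])
p=camera("top")
f=lambda u,z:(atz(p,np.array(u)/7+[234,193],z)[:2]-q[:2])@Rz
for u in((354,213),(295,389),(325,299)):print(f(u,.075))
d=f((354,213),.075)-f((295,389),.075);print(np.degrees(np.arctan2(d[1],d[0])))
d=f((285,292),.09)-f((350,330),.09);print(np.degrees(np.arctan2(d[1],d[0])))
for u in((218,22),(628,140),(80,480)):print("panel",f(u,.073))
need([-.0075,.0105,.15],77)
```

```text
[0.0254 0.0087]
[-0.0438  0.0097]
[-0.0086  0.0092]
-0.826587054003296
76.8587141130758
panel [0.0802 0.0805]
panel [ 0.0823 -0.0816]
panel [-0.0992  0.076 ]
travel mm [-111.5  161.   113.9] dr [ -0.   -0.1 -42.1] F [ 0.4 -0.3 -0.4] t 9.32 w 0.05 pos_h [ -8.4 206.2 264.1]
```

```bash
python3 -m inch '{"grip":[0.05,0.05,0.05,0.05,0.05],"travel":[[-0.02,0.029,0.015],[-0.043,0.061,0.03],[-0.066,0.094,0.05],[-0.09,0.128,0.07],[-0.1126,0.1608,0.09]],"dr":[[0,0,-7],[0,0,-14],[0,0,-21],[0,0,-28],[0,0,-35]]}'
python3 -m inch '{"grip":[0.05,0.05,0.05,0.05],"travel":[[0,0,0.024],[0,0,0.024],[0,0,0.024],[0,0,0.024]],"dr":[[0,0,-7],[0,0,-7],[0,0,-7],[0,0,-7]]}'
python3 -c "
from fit import *
need([-.0085,.010,.078],77)"
```

```text
time: 9.73
eef_pos: [0.5343, 0.1072, 0.178]
ee_rot: [3.141, -0.001, 0.917]
force: [1.6, -0.9, -0.0]
gripper_width: 0.0498
grasp_force: 0.0
time: 10.07
eef_pos: [0.5358, 0.1093, 0.156]
ee_rot: [3.14, -0.001, 1.031]
force: [0.8, 0.0, 0.1]
gripper_width: 0.0502
grasp_force: 0.0
travel mm [-10.8   1.8  78. ] dr [ 0.1 -0.1 -0.2] F [0.8 0.  0.1] t 10.07 w 0.0502 pos_h [ -8.   20.9 156. ]
```

```bash
python3 -m inch '{"grip":[0.05,0.05,0.05,0.05,0.05],"travel":[[-0.011,0.002,0],[-0.011,0.002,0.025],[-0.011,0.002,0.05],[-0.011,0.002,0.073],[-0.011,0.002,0.073]],"dr":[[0,0,0],[0,0,0],[0,0,0],[0,0,0],[0,0,0]]}'
python3 -m inch '{"grip":[0.05,0.05],"travel":[[0,0,0],[0,0,0]],"dr":[[0,0,0],[0,0,0]]}'
python3 -c "
from fit import *
need([-.0085,.010,.08],77)"
```

```text
time: 10.48
eef_pos: [0.529, 0.0981, 0.0772]
ee_rot: [-3.137, 0.005, 1.033]
force: [-0.5, -0.5, -0.6]
gripper_width: 0.0501
grasp_force: 0.0
time: 10.65
eef_pos: [0.5324, 0.0987, 0.0837]
ee_rot: [3.139, -0.002, 1.034]
force: [1.3, -0.1, 0.9]
gripper_width: 0.0504
grasp_force: 0.0
travel mm [ 0.2 -0.5  3.7] dr [ 0.1 -0.1  0. ] F [ 1.3 -0.1  0.9] t 10.65 w 0.0504 pos_h [-8.   9.7 83.7]
```

```bash
python3 -m inch '{"grip":[0.05,0.05,0,0,0],"travel":[[0,0,0.0065],[0,0,0.0065],[0,0,0.0065],[0,0,0.0065],[0,0,0.0065]],"dr":[[0,0,0],[0,0,0],[0,0,0],[0,0,0],[0,0,0]]}' 30
python3 -m inch '{"grip":[0,0,0,0],"travel":[[0,0,0],[0,0,0],[0,0,0],[0,0,0]],"dr":[[0,0,0],[0,0,0],[0,0,0],[0,0,0]]}' 30
python3 -c "
from fit import *
need([-.0085,.010,.077],77)"
```

```text
time: 11.07
eef_pos: [0.5313, 0.0983, 0.0752]
ee_rot: [3.141, -0.0, 1.034]
force: [-0.4, 0.9, 0.6]
gripper_width: 0.0142
grasp_force: 0.3
time: 11.4
eef_pos: [0.532, 0.0981, 0.0754]
ee_rot: [3.14, -0.001, 1.034]
force: [5.1, -2.2, 0.0]
gripper_width: 0.0112
grasp_force: 35.8
travel mm [ 0.9 -0.5 -1.6] dr [ 0.1 -0.   0. ] F [ 5.1 -2.2  0. ] t 11.4 w 0.0112 pos_h [-8.2  9.  75.4]
```

```bash
python3 -m inch '{"grip":[0,0,0,0,0],"travel":[[0,0,0],[0,0,0],[0,0,0],[0,0,0],[0,0,0]],"dr":[[0,0,5],[0,0,10],[0,0,15],[0,0,20],[0,0,26]]}' 30
python3 -m inch '{"grip":[0,0,0,0,0],"travel":[[0,0,0],[0,0,0],[0,0,0],[0,0,0],[0,0,0]],"dr":[[0,0,5],[0,0,10],[0,0,15],[0,0,20],[0,0,26]]}' 30
python3 -m inch '{"grip":[0,0,0,0,0],"travel":[[0,0,0],[0,0,0],[0,0,0],[0,0,0],[0,0,0]],"dr":[[0,0,6],[0,0,12],[0,0,18],[0,0,26],[0,0,26]]}' 30
python3 -m inch '{"grip":[0,0],"travel":[[0,0,0],[0,0,0]],"dr":[[0,0,0],[0,0,0]]}' 30
python3 -c "
from fit import *
need([-.0085,.010,.077],-1);print(env.observe()['torque'])"
```

```text
time: 11.82
eef_pos: [0.5313, 0.0987, 0.0754]
ee_rot: [-3.141, -0.001, 0.577]
force: [0.5, 1.8, 1.9]
gripper_width: 0.0115
grasp_force: 36.1
time: 12.23
eef_pos: [0.5311, 0.0996, 0.0754]
ee_rot: [-3.139, -0.001, 0.123]
force: [-1.2, 5.2, 4.0]
gripper_width: 0.0112
grasp_force: 36.2
time: 12.65
eef_pos: [0.5312, 0.1006, 0.0754]
ee_rot: [-3.137, 0.0, -0.332]
force: [-0.9, 7.6, 2.2]
gripper_width: 0.0114
grasp_force: 36.1
time: 12.82
eef_pos: [0.5312, 0.1006, 0.0754]
ee_rot: [-3.137, 0.0, -0.326]
force: [-1.3, 7.3, 2.7]
gripper_width: 0.0108
grasp_force: 36.2
travel mm [ 1.2  1.1 -1.6] dr [-0.2  0.   0.1] F [-1.3  7.3  2.7] t 12.82 w 0.0108 pos_h [-9.7 11.2 75.4]
[ 2.487796    0.43726291 -0.04825615]
```

```bash
python3 -m inch '{"grip":[0.045,0.045,0.045,0.045,0.045],"travel":[[0,0,0],[0,0,0],[0,0,0],[0,0,0],[0,0,-0.02]],"dr":[[0,0,0],[0,0,0],[0,0,0],[0,0,0],[0,0,0]]}' 30
python3 -m inch '{"grip":[0.045,0.045,0,0,0],"travel":[[0,0,-0.03],[0,0,-0.06],[0,0,-0.09],[0,0,-0.12],[0,-0.04,-0.15]],"dr":[[0,0,0],[0,0,0],[0,0,0],[0,0,0],[0,0,0]]}'
python3 -m inch '{"grip":[0,0,0,0,0],"travel":[[0,-0.035,0],[0,-0.07,0],[0,-0.105,0],[0,-0.14,0],[0,-0.16,0]],"dr":[[0,0,0],[0,0,0],[0,0,0],[0,0,0],[0,0,0]]}' 
python3 look.py 3; cd pics; python3 -c "
import cv2,numpy as np
a=cv2.imread('top3c.png');b=cv2.imread('scene3c.png')
cv2.imwrite('both3.png',np.hstack([a[100:500,150:540],b[100:500,200:600]]))"
```

```text
time: 13.23
eef_pos: [0.5287, 0.0974, 0.0905]
ee_rot: [3.137, 0.006, -0.328]
force: [-0.3, 0.4, -1.3]
gripper_width: 0.0448
grasp_force: 0.0
time: 13.65
eef_pos: [0.5417, 0.1268, 0.2438]
ee_rot: [-3.14, -0.003, -0.331]
force: [1.8, 0.4, 1.6]
gripper_width: 0.0089
grasp_force: 0.0
time: 14.07
eef_pos: [0.5935, 0.284, 0.2382]
ee_rot: [3.14, 0.001, -0.326]
force: [0.3, -0.3, -0.7]
gripper_width: 0.0002
grasp_force: 0.0
travel mm [  4.6 199.7  38.5] dr [ 0.1  0.1 -0.9] F [ 0.3 -0.3 -0.7] t 14.07 w 0.0002 pos_h [ -6.3 204.8 238.2]
top fastener_grip 0.67 [282.1 234.3] [0.5342 0.0931 0.0865] h [-0.0046  0.0049]
top panel_press 0.57 [275.4 259.2] [0.4709 0.1117 0.073 ] h [-0.0706  0.0033]
top lid_handle 0.77 [373.5 249.9] [ 0.4766 -0.1178  0.3   ] h [ 0.005  -0.2135]
crop at 234 193
scene fastener_grip 0.46 [360.5 189.8] [0.5343 0.1078 0.0865] h [-0.0089  0.0189]
scene panel_press 0.76 [359.4 176.1] [0.4723 0.1035 0.073 ] h [-0.0667 -0.004 ]
scene lid_handle 0.84 [277.  106.9] [ 0.4741 -0.114   0.3   ] h [ 0.0014 -0.2107]
crop at 302 151
```

View pics/both3.png

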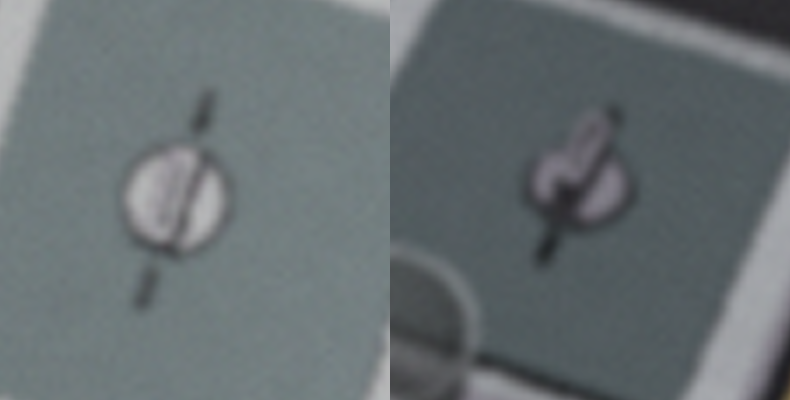

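Both views show the wing lined up with the ribs to about 2° (edge (203,155)-(175,250) against ribs (205,110)-(145,288)). The panel is still up. Next I move to the press spot with the fingers shut.

```bash
python3 -c "
from fit import *
need([-.069,.010,.15],-1)"
```

```text
travel mm [-60.2 192.5  90.3] dr [-0. -0. -0.] F [-0.1 -0.7 -0. ] t 14.47 w 0.0 pos_h [ -5.4 201.3 240.5]
```

```bash
python3 -m inch '{"grip":[0,0,0,0,0],"travel":[[-0.01,0.032,0],[-0.02,0.064,0.01],[-0.03,0.096,0.03],[-0.04,0.128,0.05],[-0.05,0.16,0.07]],"dr":[[0,0,0],[0,0,0],[0,0,0],[0,0,0],[0,0,0]]}' 60
python3 -m inch '{"grip":[0,0,0,0,0],"travel":[[-0.01,0.0325,0.02],[-0.01,0.0325,0.02],[-0.01,0.0325,0.02],[-0.01,0.0325,0.05],[-0.01,0.0325,0.07]],"dr":[[0,0,0],[0,0,0],[0,0,0],[0,0,0],[0,0,0]]}' 60
python3 -m inch '{"grip":[0,0,0],"travel":[[0,0,0],[0,0,0],[0,0,0]],"dr":[[0,0,0],[0,0,0],[0,0,0]]}' 60
python3 -c "
from fit import *
need([-.069,.010,.073],-1)"
```

```text
time: 14.88
eef_pos: [0.4934, 0.1441, 0.1694]
ee_rot: [-3.14, -0.001, -0.328]
force: [0.1, -0.4, -0.4]
gripper_width: 0.0001
grasp_force: 0.0
time: 15.3
eef_pos: [0.4757, 0.119, 0.1008]
ee_rot: [-3.138, -0.003, -0.328]
force: [-1.3, 0.9, -1.5]
gripper_width: -0.0002
grasp_force: 0.0
time: 15.55
eef_pos: [0.4759, 0.1188, 0.1021]
ee_rot: [-3.14, -0.003, -0.327]
force: [0.5, -0.7, 0.3]
gripper_width: 0.0003
grasp_force: 0.0
travel mm [-1.1  1.7 29.1] dr [-0.1 -0.1  0. ] F [ 0.5 -0.7  0.3] t 15.55 w 0.0003 pos_h [-68.   11.6 102.1]
```

```bash
python3 -m inch '{"grip":[0,0,0,0],"travel":[[0,0,0.012],[0,0,0.025],[0,0,0.028],[0,0,0.028]],"dr":[[0,0,0],[0,0,0],[0,0,0],[0,0,0]]}' 60
python3 -m inch '{"grip":[0,0,0,0],"travel":[[0,0,0.002],[0,0,0.004],[0,0,0.004],[0,0,0.004]],"dr":[[0,0,0],[0,0,0],[0,0,0],[0,0,0]]}' 60
python3 -m inch '{"grip":[0,0,0,0],"travel":[[0,0,0.0015],[0,0,0.003],[0,0,0.003],[0,0,0.003]],"dr":[[0,0,0],[0,0,0],[0,0,0],[0,0,0]]}' 60
```

```text
time: 15.88
eef_pos: [0.475, 0.1188, 0.0726]
ee_rot: [-3.141, -0.001, -0.327]
force: [-3.8, 1.0, 5.3]
gripper_width: -0.0003
grasp_force: 2.5
time: 16.22
eef_pos: [0.4752, 0.1188, 0.07]
ee_rot: [-3.14, -0.001, -0.327]
force: [-5.0, 1.6, 7.1]
gripper_width: 0.0001
grasp_force: 3.7
time: 16.55
eef_pos: [0.4752, 0.1188, 0.0674]
ee_rot: [-3.14, -0.002, -0.327]
force: [-6.5, 1.4, 10.7]
gripper_width: 0.0003
grasp_force: 4.7
```

```bash
python3 -m inch '{"grip":[0,0,0,0],"travel":[[0,0,0.0015],[0,0,0.003],[0,0,0.003],[0,0,0.003]],"dr":[[0,0,0],[0,0,0],[0,0,0],[0,0,0]]}' 60
python3 -m inch '{"grip":[0,0,0,0],"travel":[[0,0,0.001],[0,0,0.002],[0,0,0.002],[0,0,0.002]],"dr":[[0,0,0],[0,0,0],[0,0,0],[0,0,0]]}' 60
```

```text
time: 16.88
eef_pos: [0.4753, 0.1188, 0.066]
ee_rot: [-3.14, -0.002, -0.326]
force: [-10.5, 1.4, 17.7]
gripper_width: -0.0001
grasp_force: 9.0
time: 17.22
eef_pos: [0.4753, 0.1189, 0.0659]
ee_rot: [-3.14, -0.003, -0.326]
force: [-18.2, 1.6, 27.9]
gripper_width: 0.0001
grasp_force: 14.2
```

```bash
python3 -m inch '{"grip":[0,0,0,0],"travel":[[0,0,-0.001],[0,0,-0.001],[0,0,-0.001],[0,0,-0.001]],"dr":[[0,0,0],[0,0,0],[0,0,0],[0,0,0]]}' 60
python3 -c "
from fit import *
s=camera('scene')
save(s,'end')
for n in('lid_handle','cup_left_mid','cup_right_mid','cup_deck_mid','thumb_nut_mid','chute_cup_mid'):print(n,[np.round(b['location']) for b in nets.tip_of(s,n)[:1]])
o=env.observe();print(o['eef_pos'],o['force'])"
```

```text
time: 17.55
eef_pos: [0.4753, 0.1188, 0.066]
ee_rot: [-3.14, -0.002, -0.326]
force: [-15.1, 1.1, 22.8]
gripper_width: -0.0002
grasp_force: 11.6
lid_handle [array([280., 110.])]
cup_left_mid [array([409., 219.])]
cup_right_mid [array([277., 194.])]
cup_deck_mid [array([325., 223.])]
thumb_nut_mid [array([278., 196.])]
chute_cup_mid [array([407., 255.])]
[0.47531454 0.1188326  0.0659833 ] [-14.7225291    1.00044081  23.01289266]
```

View pics/end.png

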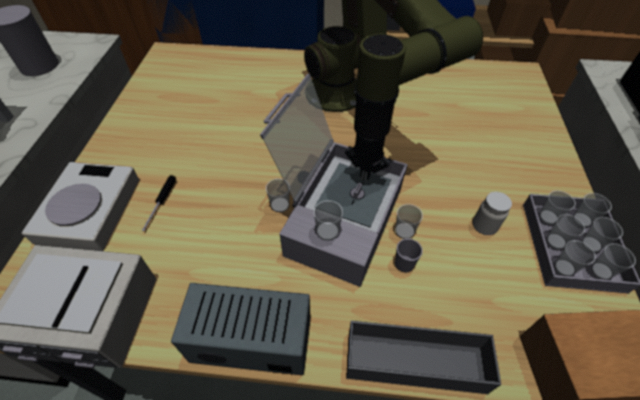

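The lid leans back on its stop (handle near (280,110)), the cups have not moved, and the panel is held home at z = 66 mm with about 23 N.

```bash
python3 -c "
from cell import env
print(env.sign_off())"
```

```text
the job is handed in; nothing more can be done
None
```

I handed in the job at about 17.6 s of the 62 s limit: the lid leans back on its stop, the fastener lines up with the ribs to about 2°, and the panel is held fully home at about 23 N; the cups had not moved in the final picture, though no verdict was returned.

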